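# Tap the locking wedge home in the rail coupling

## Task

Lock the rail of the new fryer stand: take the red wedge from its black holder and start it, thin end down, in the slot of the blue coupling, then let go and tap it down with the yellow nylon drift until it is fully home on the stop inside and gives no more under a firm tap or push of about 15 N. Be gentle with the drift, light taps or slow presses: never push the wedge with more than 28 N. Afterwards leave the wedge in, stand the drift upright on the table clear of the coupling, and do not disturb the carton, the lid and the levelling foot.

Things in the scene. Friction and masses are not known exactly. Their poses are not given: they have to be found in the camera images.
- wedge_mid (a point): Red steel wedge, loose, 78 long, upright with the thin end down; this point is its centre, half-way up (39 above the thin end, 39 below the flat top). z points up from thin end to thick end. Width along its y: 22 everywhere (parallel faces, grip these). Thickness along its x: 8 (edges bevelled) at the thin end growing evenly to 16 at the top. Mass about 0.14 kg. It starts standing in the holder.
- wedge_tip (a point): Centre of the thin lower end of the wedge, axes as wedge_mid.
- holder: Fixed black plastic block 60 x 64 x 26 high; origin at the centre of its underside on the table. Its pocket (15 along x, 25 along y, floor 4 above the table) holds the wedge upright, so 56 of the wedge stands out above it.
- slot_mouth (a point): Centre of the slot's mouth in the top of the blue coupling, 68 above the table, z up. The slot takes the wedge's thickness along x and its width along y, either way round. The mouth, 27 x 37, funnels over 6 depth to 15 x 25. Two sprung jaws with rounded tops wait 12 to 14 below the mouth: with its thin end pushed 20 to 22 deep between them (under 10 N) and let go, the wedge stands by itself.
- coupling: Fixed blue coupling 80 (x) x 70 (y) x 68 high, origin at the centre of its underside; an aluminium rail 40 x 40 leaves it for 190 along +x. Past the first grip of its jaws the wedge slides only under a push, some 1 to 6 N, until it stops dead on a hidden rigid stop, anywhere from 26 to 52 below the mouth (26 to 52 of the wedge then stands out). The jaws hold it there.
- drift_mid (a point): Yellow nylon drift (setting punch), loose, standing upright, 110 high; this point is its centre, 55 above its foot. Foot: flat cylinder 36 across, 30 high; above that from 36 up a grip 26 across to the flat top. Mass about 0.16 kg. Its flat foot is pressed on the wedge's top.
- carton_mid (a point): Small cardboard carton 130 x 160 x 100 high, 0.6 kg, loose on the table, to be left alone; this point is its centre.
- lid_mid (a point): White fryer lid lying flat, 170 x 210 x 9 with a black bow handle reaching 37 high, loose, to be left alone; this point is at its centre, 18 above the table.
- foot_mid (a point): Dark steel levelling foot, disc 48 across with a stud, 40 high, loose, to be left alone; this point is its centre.

How it is judged:
By the outcome, as a careful person would: the job done as asked, in the order asked, and still so for the second after the job is handed in, with the robot touching nothing.
It also fails if it takes over 64 s, if anything falls off the work surface, if the arm or the gripper's body presses on something with over 40 N, if the wrist force passes 120 N, or if a joint passes its speed limit or range.

## Robot

A 6-joint arm with a two-finger parallel gripper is mounted at the origin on the work surface. World frame = base frame: x ahead of the robot, y to its left, z up, the work surface at z = 0. Lengths are in m, angles in rad, forces in N, time in s.
With the tool pointing down it reaches from about 0.375 to 0.9 m from the base axis. Payload 3.1 kg.
Tool frame: the origin (TCP) lies at the centre of the arm's flange, where the gripper is bolted on; the fingertips stand 173 mm ahead of it and the grasp point (between the pads) lies 155 mm ahead of it (tip_extent is the distance from the TCP to the fingertips, in m); z points along the fingers, y is the direction in which the jaws open and shut (so a half turn about z gives the same grasp; the last joint's range is limited). The gripper opens to 85 mm and grips with 20 to 120 N. Pads are 22 mm wide; open, the fingers measure 114 mm over their backs; the gripper's body (76 mm by 85 mm) begins 54 mm behind the grasp point. The pads swing forward as they close: fully open they stand 13 mm farther back than shut.
Start: joints at [-1.444, 0.527, 1.433, -0, 1.181, -0.178], TCP at [0.188, -0.596, 0.405] pointing down, gripper open.
Joint ranges: [-3.08, 3.08], [-0.75, 2.2], [0.22, 2.44], [-1.43, 4.57], [0, 2.65], [-2.85, 2.85]. Speed limits (rad/s): [2.79, 2.79, 3.14, 3.14, 3.14, 3.14].

## Interface

Orientations are given as a unit quaternion [x, y, z, w].
In Python, from station import sense, snapshot, sign_off, tip_extent gives the robot as it stands. The module is installed in compiled form; this text tells all that it offers.
- The arm moves only by the tool servo_tool, never from a script. Its argument "rows" is a list of rows, each a list of 3 entries, a list of its own where there are three numbers: the shift along the tool's x, y, z in mm, then the turn about the tool's z in degrees, then the opening, from -1 (shut) to 1 (fully open), so that 0 is half open. A call has 1 to 8 rows; each row is the pose to reach, as a shift and turn from the pose measured when the call began, along the tool's axes at that moment; what a row does not reach only later rows make up. A row lasts 1/10 s, in which the tool goes at most 50 mm and 8.59 degrees, less where a joint would pass 70% of its speed; a pose out of reach is approached as far as the arm can. A call with a gripper value outside its range is refused whole. The fingers move at their own pace and stop on an object; "force" is the grip in N (left out, the last holds). Time passes only in rows, so rows that repeat a pose let the fingers close. It gives the time, the measured TCP pose, the force and the opening at its end, in the units of the state.
- sense(): the state, without advancing time (a new reading comes with each control period).
- snapshot(name): name is "side" or "top"; returns a dict with "image" (384x512x3 uint8, blue, green, red), "z_map" (384x512 float32, m along the optical axis (not along the pixel's ray), 0 where there is no reading), "vertical_fov" (degrees; the focal length in pixels is half the picture's height over the tangent of half this angle, whatever the lens; pixels are square), "cx", "cy" (the principal point, pixels), "cam_to_world" (4x4, takes a point from camera to world coordinates). Camera axes: x right, y down, z forward; pixel columns grow to the right and rows downward; lengths in m; the calibration is good to about 2 mm. A picture is of the moment at which its call begins.
- sign_off(): hands the job in, once; it reports no verdict.
The state is a dict: "t": time; "q": joint angles; "qd": joint speeds; "tau": joint torques, N m; "tcp_pos": TCP position; "tool_rot": TCP orientation; "force": force on the tool from outside, world axes, zero at the start; "ft_torque": the same for the moment, N m; "finger_gap": opening from 0.0 (shut) to 1.0 (fully open).
Only numpy, scipy, OpenCV 4.12 (cv2) and the standard library are available. Lean on these libraries where they do the work, as an engineer would, in place of code of your own. Each camera call takes 0.05 s, during which the arm holds its last target. There are 200 camera calls.

## Working session

There is one attempt and no reset: what is moved stays moved. The work goes in short steps, Python scripts to look and compute and a tool call to move; the robot and the scene stay as the last step left them, time stands still between calls to the robot, and variables do not carry over. Pictures are saved under pics/ and viewed, about 8 in all and at most 12, crops included, and the job is handed in when it is done.

Besides the shell and the picture viewer there is one more tool, called after ">>>" as name(argument=value, ...) on one line, values as JSON. servo_tool: Moves the arm, as the interface text tells. Its arguments: {"type":"object","properties":{"rows":{"type":"array"},"force":{"type":"number"}},"required":["rows"]}

```bash
mkdir -p pics; cat > h.py <<'E'
import numpy as np, cv2
from station import sense, snapshot, sign_off, tip_extent
def snap(n,f=None):
    s=snapshot(n)
    if f: cv2.imwrite('pics/'+f,s['image'])
    return s
def cloud(s):
    h,w=s['z_map'].shape; f=h/2/np.tan(np.radians(s['vertical_fov'])/2)
    u,v=np.meshgrid(np.arange(w),np.arange(h)); z=s['z_map'].astype(float)
    P=np.stack([(u-s['cx'])/f*z,(v-s['cy'])/f*z,z,np.ones_like(z)],-1)@np.array(s['cam_to_world']).T
    P=P[...,:3]; P[z==0]=np.nan
    return P
E
python3 - <<'E'
from h import *
for n in('top','side'):
    s=snap(n,n+'1.png'); np.savez(n+'1.npz',P=cloud(s),im=s['image'])
    print(n,s['vertical_fov'],s['cx'],s['cy'],np.round(s['cam_to_world'],3).tolist())
print(sense(),tip_extent)
a=[cv2.imread(f'pics/{n}1.png') for n in('top','side')]
E
```

```text
top 50.84633098972037 262.4807238859995 200.0442303820171 [[0.006, -0.995, 0.1, 0.436], [-1.0, -0.005, 0.013, -0.02], [-0.012, -0.1, -0.995, 1.106], [0.0, 0.0, 0.0, 1.0]]
side 56.62413930734844 252.12330913455082 193.7465250658243 [[-0.927, -0.24, 0.289, 0.285], [-0.376, 0.568, -0.732, 0.603], [0.011, -0.787, -0.617, 0.572], [0.0, 0.0, 0.0, 1.0]]
{'t': 0.1, 'q': array([-1.44456040e+00,  5.28385314e-01,  1.43375872e+00, -2.30755391e-05,
        1.18139597e+00, -1.78553054e-01]), 'qd': array([-9.15657926e-04, -1.05320843e-03, -2.13938725e-03,  7.53612684e-05,
       -1.45706664e-03, -4.16143871e-04]), 'tau': array([ 1.03823547e-04, -4.43304205e+01, -1.78585911e+01, -3.36399553e-04,
        3.86817061e-03,  4.05991912e-06]), 'tcp_pos': array([ 0.18751275, -0.59589168,  0.40382861]), 'tool_rot': array([ 9.88409280e-01,  1.51809573e-01,  1.48009779e-05, -9.73622458e-04]), 'force': array([-0.75335506,  0.85696721, -0.20455326]), 'ft_torque': array([0.01467417, 0.00468847, 0.03543264]), 'finger_gap': 0.9999171543676442} 0.1734
```

View pics/top1.png

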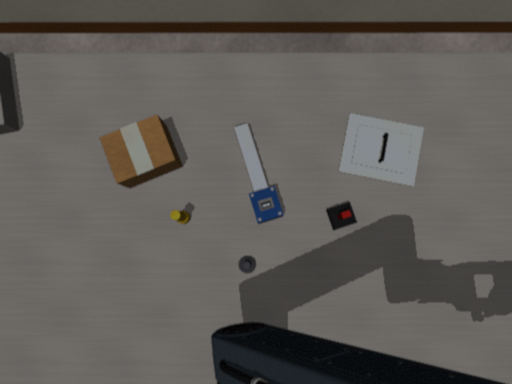

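View pics/side1.png

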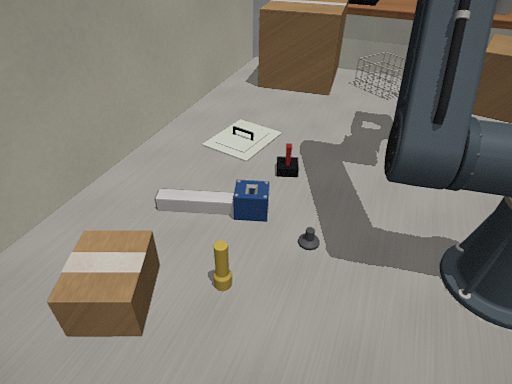

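The top view shows the wedge at about (347,215) in its holder, the coupling at (266,204), the drift at (180,216) and the foot at (247,264). Next I'll measure them from colour and depth.

```bash
cat > m.py <<'E'
from h import *
def rect(p):
    (c,s,a)=cv2.minAreaRect((p[:,:2]*1000).astype(np.float32)); return np.round(c,1),np.round(s,1),round(a,1)
if __name__=='__main__':
  for n in('top','side'):
    d=np.load(n+'1.npz');P=d['P'];im=d['im'];hsv=cv2.cvtColor(im,cv2.COLOR_BGR2HSV)
    H,S,V=[hsv[...,i].astype(int) for i in range(3)]
    z=P[...,2]; box=(P[...,0]>.25)&(P[...,0]<.85)&(abs(P[...,1])<.45)
    red=((H<6)|(H>174))&(S>150)&box; blue=(H>100)&(H<125)&(S>120)&box; yel=(H>22)&(H<34)&(S>150)&box
    tb=np.nanmedian(z[box]); print(n,'table z',tb)
    for nm,m,lo in(('red',red,.07),('blue',blue,.06),('yel',yel,.1)):
        p=P[m]; print(nm,len(p),'zmax',p[:,2].max().round(4),np.percentile(p[:,2],90).round(4))
        t=p[p[:,2]>lo]; print('  top',len(t),t.mean(0).round(4),rect(t) if len(t)>4 else '')
    # image-based top
    for nm,m in(('red',red),('blue',blue),('yel',yel)):
        v,u=np.nonzero(m);print(nm,'px',u.min(),u.max(),v.min(),v.max())
d=np.load('top1.npz')['im'];e=np.load('side1.npz')['im']
a=cv2.resize(d[180:250,165:365],None,fx=4,fy=4,interpolation=cv2.INTER_CUBIC)
b=cv2.resize(e[135:225,225:305],(400,300*450//400),interpolation=cv2.INTER_CUBIC)
b=cv2.resize(e[135:225,225:305],(284,320));c=cv2.resize(e[225:305,200:330],(516,320))
cv2.imwrite('pics/c1.png',np.vstack([a,np.hstack([b,c])]))
E
python3 m.py
```

```text
top table z 0.00037443481579380045
red 101 zmax 0.263 0.0836
  top 58 [ 0.4991 -0.2131  0.0845] (array([392.1, -95.5]), array([ 20.9, 354.8]), 42.3)
blue 1575 zmax 0.6837 0.6432
  top 1573 [ 0.368  -0.0852  0.3777] (array([423.5, -61.8]), array([304.7, 329.1]), 7.3)
yel 155 zmax 0.1125 0.1103
  top 78 [0.498  0.2077 0.1086] (array([498. , 207.9]), array([22.9, 20. ]), 89.5)
red px 243 351 210 325
blue px 214 485 136 383
yel px 171 189 211 222
side table z 0.0006637427998456014
red 96 zmax 0.0838 0.0816
  top 30 [ 0.5022 -0.2108  0.0792] (array([ 501.9, -213.1]), array([10.9, 18.5]), 18.6)
blue 1195 zmax 0.4646 0.0691
  top 522 [ 0.5078 -0.0078  0.0909] (array([414.8,   7.5]), array([305.6, 178. ]), 8.9)
yel 399 zmax 0.1112 0.1019
  top 45 [0.4966 0.2171 0.1071] (array([497.6, 214. ]), array([22.6, 21.2]), 10.8)
red px 281 291 144 170
blue px 233 418 1 220
yel px 214 297 172 290
```

View pics/c1.png

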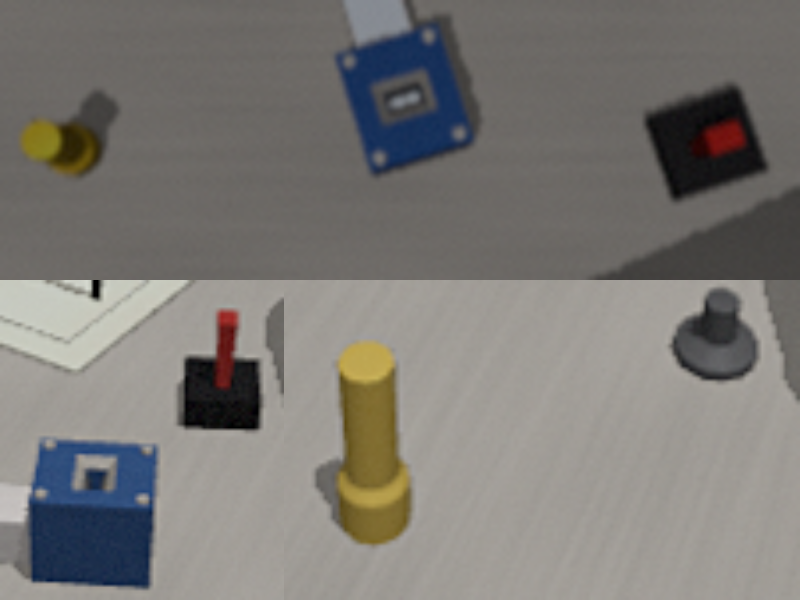

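The crop shows the wedge's 22 mm width, and the slot's long side, running roughly along world y with a tilt of about 15°. I'll refine this with ray-plane intersections at the known heights.

```bash
cat >> h.py <<'E'
def plane(s,uv,z):
    uv=np.atleast_2d(np.array(uv,float)); f=192/np.tan(np.radians(s['vertical_fov'])/2)
    M=np.array(s['cam_to_world']); d=np.c_[(uv[:,0]-s['cx'])/f,(uv[:,1]-s['cy'])/f,np.ones(len(uv))]@M[:3,:3].T
    o=M[:3,3]; return (o+d*((z-o[2])/d[:,2])[:,None])[:,:2]*1000
def up(im,u0,v0,u1,v1,k=8):
    c=cv2.resize(im[v0:v1,u0:u1],None,fx=k,fy=k,interpolation=cv2.INTER_CUBIC)
    return c,lambda p:(np.asarray(p)+.5)/k-.5+[u0,v0]
def fitrect(s,mask,fn,z):
    cs,_=cv2.findContours(mask.astype(np.uint8),cv2.RETR_EXTERNAL,cv2.CHAIN_APPROX_NONE)
    c=max(cs,key=cv2.contourArea)[:,0]; w=plane(s,fn(c),z)
    r=cv2.minAreaRect(w.astype(np.float32)); return np.round(r[0],1),np.round(r[1],1),round(r[2],1),np.round(w.mean(0),1)
E
python3 - <<'E'
from h import *
t=snap('top');s=snap('side')
def hsv(c): x=cv2.cvtColor(c,cv2.COLOR_BGR2HSV).astype(int);return x[...,0],x[...,1],x[...,2]
c,fn=up(t['image'],335,200,360,230);H,S,V=hsv(c)
r=((H<8)|(H>172))&(S>130);print('redV',np.percentile(V[r],[10,30,50,70,90]))
for th in(110,130,150):print('wedge top',th,fitrect(t,r&(V>th),fn,.082))
c,fn=up(t['image'],322,198,360,232);H,S,V=hsv(c)
print('holder dark',[ (th,fitrect(t,(V<th)|(S>100),fn,.026)) for th in(45,60)])
c,fn=up(t['image'],245,180,290,228);H,S,V=hsv(c)
b=(H>95)&(H<130)&(S>110)
print('blue',fitrect(t,b,fn,.068))
g=(~b);n,l,st,ct=cv2.connectedComponentsWithStats(g.astype(np.uint8))
for i in range(1,n):
    if st[i][4]>60:print('hole',st[i][4],fitrect(t,l==i,fn,.068))
c,fn=up(t['image'],165,203,195,230);H,S,V=hsv(c)
y=(H>20)&(H<36)&(S>130);
for th in(140,160,180):
  m=y&(V>th);cs,_=cv2.findContours(m.astype(np.uint8),0,1);k=max(cs,key=cv2.contourArea);k=k[:,0]
  for z in(.11,):(p,rr)=cv2.minEnclosingCircle(plane(t,fn(k),z).astype(np.float32));print('drift',th,np.round(p,1),round(rr,1))
# side
c,fn=up(s['image'],225,170,280,228);H,S,V=hsv(c)
b=(H>95)&(H<130)&(S>110);n,l,st,ct=cv2.connectedComponentsWithStats((~b).astype(np.uint8))
for i in range(1,n):
    if st[i][4]>300:print('side hole',st[i][4],fitrect(s,l==i,fn,.068))
c,fn=up(s['image'],205,230,240,300);H,S,V=hsv(c)
y=(H>20)&(H<36)&(S>130);print(np.percentile(V[y],[30,60,80,95]))
# manual pixel readings from crop c1 (scale 3.55 side, 3.97)
f1=lambda x,y:(225+x/284*80-.5,135+(y-280)/320*90-.5); f2=lambda x,y:(200+(x-284)/516*130-.5,225+(y-280)/320*80-.5)
print('side drift top',plane(s,f2(368,363),.11),'side wedge top',plane(s,f1(228,317),.082),'mouth',plane(s,f1(96,472),.068))
print('side coup corners',plane(s,[f1(*p) for p in((42,440),(158,448),(150,506),(33,496))],.068).round(1).tolist())
E
```

```text
redV [ 33.  48.  78. 107. 117.]
wedge top 110 (array([ 504.1, -218.5]), array([11.1, 17.9]), 18.8, array([ 504.1, -218.5]))Traceback (most recent call last):
  File "<stdin>", line 6, in <module>
  File "h.py", line 22, in fitrect
    c=max(cs,key=cv2.contourArea)[:,0]; w=plane(s,fn(c),z)
      ~~~^^^^^^^^^^^^^^^^^^^^^^^^
ValueError: max() iterable argument is empty
```

```bash
cat > m2.py <<'E'
from h import *
t=snap('top');s=snap('side')
def hsv(c): x=cv2.cvtColor(c,cv2.COLOR_BGR2HSV).astype(int);return x[...,0],x[...,1],x[...,2]
c,fn=up(t['image'],335,200,360,230);H,S,V=hsv(c)
r=((H<8)|(H>172))&(S>130)
for th in(75,85,100):print('wedge top',th,fitrect(t,r&(V>th),fn,.082))
c,fn=up(t['image'],322,198,360,232);H,S,V=hsv(c)
print('holder dark',[ (th,fitrect(t,(V<th)|(S>100),fn,.026)) for th in(45,60)])
c,fn=up(t['image'],245,180,290,228);H,S,V=hsv(c)
b=(H>95)&(H<130)&(S>110)
print('blue',fitrect(t,b,fn,.068))
n,l,st,ct=cv2.connectedComponentsWithStats((~b).astype(np.uint8))
for i in range(1,n):
    if st[i][4]>60:print('hole',st[i][4],fitrect(t,l==i,fn,.068))
c,fn=up(t['image'],165,203,195,230);H,S,V=hsv(c)
y=(H>20)&(H<36)&(S>130);print(np.percentile(V[y],[20,40,60,80,95]))
for th in(100,120,140,155):
  cs,_=cv2.findContours((y&(V>th)).astype(np.uint8),0,1)
  if cs:
    k=max(cs,key=cv2.contourArea)[:,0];(p,rr)=cv2.minEnclosingCircle(plane(t,fn(k),.11).astype(np.float32));print('drift',th,np.round(p,1),round(rr,1))
c,fn=up(s['image'],225,170,280,228);H,S,V=hsv(c)
b=(H>95)&(H<130)&(S>110);n,l,st,ct=cv2.connectedComponentsWithStats((~b).astype(np.uint8))
for i in range(1,n):
    if st[i][4]>300:print('side hole',st[i][4],fitrect(s,l==i,fn,.068))
f1=lambda x,y:(225+x/284*80-.5,135+(y-280)/320*90-.5); f2=lambda x,y:(200+(x-284)/516*130-.5,225+(y-280)/320*80-.5)
print('side drift top',plane(s,f2(368,363),.11),'side wedge top',plane(s,f1(228,317),.082),'mouth',plane(s,f1(96,472),.068))
print('side coup corners',plane(s,[f1(*p) for p in((42,440),(158,448),(150,506),(33,496))],.068).round(1).tolist())
a=lambda x,y:(165+(x+.5)/4-.5,180+(y+.5)/4-.5)
print('top coup corners',plane(t,[a(*p) for p in((337,57),(438,27),(472,142),(375,173))],.068).round(1).tolist(),'mouth',plane(t,a(405,97),.068))
E
python3 m2.py
```

```text
wedge top 75 (array([ 504.3, -218.2]), array([16.4, 22.9]), 19.1, array([ 504.2, -218.2]))
wedge top 85 (array([ 504.4, -218.3]), array([15.2, 21.8]), 18.3, array([ 504.2, -218.3]))
wedge top 100 (array([ 504.4, -218.4]), array([13., 20.]), 17.5, array([ 504.2, -218.3]))
holder dark [(45, (array([ 504.6, -215.9]), array([57.7, 65.8]), 18.7, array([ 504.4, -216. ]))), (60, (array([ 505. , -215.9]), array([60.5, 67.4]), 18.6, array([ 504.5, -216. ])))]
blue (array([529.9, -15.5]), array([80.8, 68.8]), 17.7, array([533. , -14.5]))
hole 88383 (array([531.7, -18.6]), array([124.1, 116.4]), 0.2, array([531.6, -18.6]))
hole 10699 (array([530.9, -14.8]), array([29.7, 39.3]), 17.6, array([530.8, -15. ]))
hole 934 (array([507.7, -50.7]), array([10.7, 10.7]), 45.2, array([507.5, -50.7]))
hole 923 (array([491.1,   0.9]), array([10.7, 10.7]), 56.6, array([491. ,   0.7]))
[ 54.   74.  107.4 133.  135. ]
drift 100 [498.7 209. ] 12.5
drift 120 [499.  209.9] 11.6
side hole 122338 (array([517.4,   9.3]), array([137.9, 210.7]), 23.0, array([517.5,  12.4]))
side hole 7103 (array([530.5, -13.1]), array([29.9, 41.9]), 19.0, array([530.3, -13.2]))
side hole 838 (array([491.7,   1.1]), array([ 9.4, 13.3]), 20.7, array([491.5,   1.1]))
side drift top [[497.42994087 212.52018267]] side wedge top [[ 503.99597473 -217.27967583]] mouth [[530.08503237 -14.27699761]]
side coup corners [[577.5, -33.3], [501.6, -55.4], [484.9, 5.4], [557.8, 25.0]]
top coup corners [[556.2, 28.4], [576.0, -36.9], [501.6, -58.9], [481.3, 3.3]] mouth [[530.41400419 -15.7422164 ]]
```

```bash
cat > go.py <<'E'
import sys
from h import *
from scipy.spatial.transform import Rotation as R
# usage: go.py x y z(mm TCP target) [world yaw deg of tool x]
st=sense(); r=R.from_quat(st['tool_rot']); p=st['tcp_pos']*1000
X=r.as_matrix()[:,0]; yaw=np.degrees(np.arctan2(X[1],X[0]))
print('t',round(st['t'],2),'tcp',p.round(1),'yaw',round(yaw,2),'F',st['force'].round(1),'gap',round(st['finger_gap'],3),'tilt',r.as_matrix()[:2,2].round(4))
if len(sys.argv)>3:
    g=[float(a) for a in sys.argv[1:]]; print('shift',r.inv().apply(np.array(g[:3])-p).round(1),'turn',round(yaw-g[3],1) if len(g)>3 else '')
E
python3 go.py 504.2 -217.8 300 18.3
```

```text
t 0.3 tcp [ 187.6 -596.1  404.3] yaw 17.46 F [ 0.3 -1.4  0.6] gap 1.002 tilt [-0.0001  0.0008]
shift [ 415.5 -265.7  104.6] turn -0.8
```

>>> servo_tool(rows=[[[40, -26, 8], -0.8, 1], [[85, -54, 20], -0.8, 1], [[130, -83, 32], -0.8, 1], [[175, -112, 44], -0.8, 1], [[220, -141, 56], -0.8, 1], [[265, -170, 68], -0.8, 1], [[310, -198, 80], -0.8, 1], [[345, -222, 88], -0.8, 1]])

```text
t: 1.1
tcp_pos: [0.438, -0.2955, 0.3205]
tool_rot: [0.987, 0.159, 0.0, -0.0]
force: [-0.0, 0.1, 0.2]
finger_gap: 1.002
```

```bash
python3 go.py 504.2 -217.8 285 18.3
```

```text
t 1.1 tcp [ 438.  -295.5  320.5] yaw 18.24 F [-0.   0.1  0.2] gap 1.002 tilt [0.0005 0.0002]
shift [ 87.1 -53.1  35.6] turn -0.1
```

>>> servo_tool(rows=[[[35, -21, 14], 0, 1], [[65, -40, 26], 0, 1], [[82, -50, 33], 0, 1], [[87, -53, 36], 0, 1], [[87, -53, 36], 0, 1], [[87, -53, 36], 0, 1]])

```text
t: 1.7
tcp_pos: [0.5037, -0.2187, 0.2848]
tool_rot: [0.987, 0.158, 0.0, 0.0]
force: [-0.5, 0.2, 0.6]
finger_gap: 1.0
```

```bash
python3 go.py 504.2 -217.8 215 18.3; python3 - <<'E'
from h import *
t=snap('top');s=snap('side')
a=cv2.resize(t['image'][170:260,290:390],(400,360),interpolation=2);b=cv2.resize(s['image'][80:180,250:350],(360,360),interpolation=2)
cv2.imwrite('pics/c2.png',np.hstack([a,b]))
E
```

```text
t 1.7 tcp [ 503.7 -218.7  284.8] yaw 18.2 F [-0.5  0.2  0.6] gap 1.0 tilt [ 0.0006 -0.0003]
shift [ 0.7 -0.8 69.8] turn -0.1
```

View pics/c2.png

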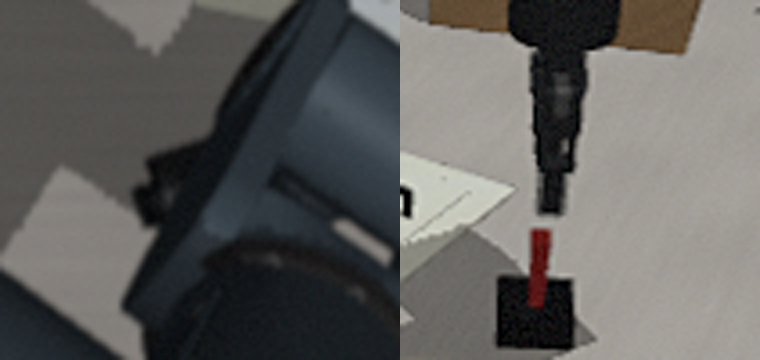

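The side view shows the fingers straddling above the wedge: fingertip at about (551,200) in the crop, wedge top at (541,230). I'll descend and grip.

>>> servo_tool(rows=[[[1, -1, 20], 0, 1], [[1, -1, 45], 0, 1], [[1, -1, 63], 0, 1], [[1, -1, 70], 0, 1], [[1, -1, 70], 0, 1], [[1, -1, 70], 0, 1]])

```text
t: 2.4
tcp_pos: [0.5044, -0.2186, 0.2157]
tool_rot: [0.988, 0.157, 0.001, 0.001]
force: [0.9, -0.1, 0.4]
finger_gap: 1.001
```

>>> servo_tool(rows=[[[0, 0, 0], 0, -0.2], [[0, 0, 0], 0, -0.45], [[0, 0, 0], 0, -0.6], [[0, 0, 0], 0, -0.8], [[0, 0, 0], 0, -1], [[0, 0, 0], 0, -1], [[0, 0, 0], 0, -1], [[0, 0, 0], 0, -1]], force=60)

```text
t: 3.2
tcp_pos: [0.5044, -0.2186, 0.2161]
tool_rot: [0.988, 0.157, 0.001, 0.001]
force: [-0.4, 0.6, 5.6]
finger_gap: 0.249
```

```bash
python3 go.py 504.2 -217.8 295 18.3; python3 - <<'E'
from h import *
t=snap('top');s=snap('side')
a=cv2.resize(t['image'][170:260,290:390],(400,360),interpolation=2);b=cv2.resize(s['image'][100:180,250:330],(400,400),interpolation=2)
cv2.imwrite('pics/c3.png',b)
E
```

```text
t 3.2 tcp [ 504.4 -218.6  216.1] yaw 18.1 F [-0.4  0.6  5.6] gap 0.249 tilt [ 0.0024 -0.0015]
shift [  0.2  -0.7 -78.9] turn -0.2
```

View pics/c3.png

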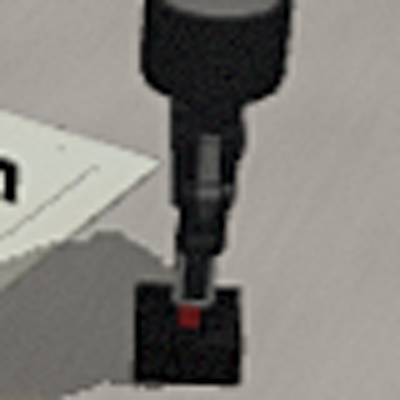

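Gripped: the gap of 21 mm matches the 22 mm width. The red wedge is visible below the pads at (190,315) in the crop. Next I lift and carry it over the coupling.

>>> servo_tool(rows=[[[0, 0, -10], 0, -1], [[0, 0, -30], 0, -1], [[0, 0, -55], 0, -1], [[0, 0, -78], 0, -1], [[0, 0, -90], 0, -1], [[0, 0, -92], 0, -1], [[0, 0, -92], 0, -1]])

```text
t: 4.0
tcp_pos: [0.504, -0.2183, 0.3079]
tool_rot: [0.988, 0.157, 0.001, 0.001]
force: [0.6, 0.5, -1.8]
finger_gap: 0.253
```

```bash
python3 go.py 530.9 -15.2 308 18
```

```text
t 4.0 tcp [ 504.  -218.3  307.9] yaw 18.1 F [ 0.6  0.5 -1.8] gap 0.253 tilt [ 0.0021 -0.0012]
shift [  88.6 -184.7   -0.3] turn 0.1
```

>>> servo_tool(rows=[[[10, -20, 0], 0, -1], [[27, -56, 0], 0, -1], [[44, -92, 0], 0, -1], [[61, -127, 0], 0, -1], [[76, -158, 0], 0, -1], [[85, -177, 0], 0, -1], [[88.5, -184.5, 0], 0, -1], [[88.5, -184.5, 0], 0, -1]])

```text
t: 4.8
tcp_pos: [0.5305, -0.0146, 0.3067]
tool_rot: [0.987, 0.158, -0.0, 0.0]
force: [-0.2, 0.9, -1.8]
finger_gap: 0.246
```

```bash
python3 go.py 530.9 -15.2 295 18; python3 - <<'E'
from h import *
t=snap('top','t4.png');s=snap('side','s4.png')
b=cv2.resize(s['image'][110:230,200:300],(600,720),interpolation=2)[:600]
cv2.imwrite('pics/c4.png',b)
E
```

```text
t 4.8 tcp [530.5 -14.6 306.7] yaw 18.21 F [-0.2  0.9 -1.8] gap 0.246 tilt [-0.0001 -0.0009]
shift [ 0.1  0.7 11.7] turn 0.2
```

View pics/c4.png

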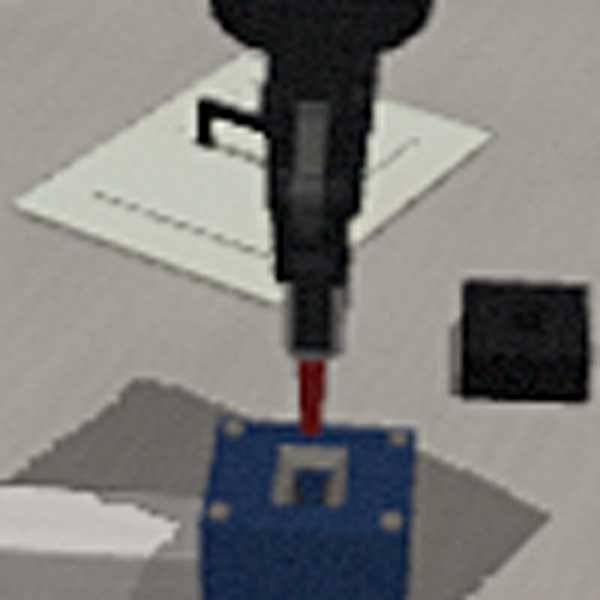

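The wedge tip is at (311,432) in the crop, above and behind the mouth centred at (311,476). I'll compute the actual offset.

```bash
python3 - <<'E'
from h import *
s=snap('side');q=lambda x,y:(200+(x+.5)/6-.5,110+(y+.5)/6-.5)
print('tip',plane(s,q(311,434),.0946),'top of visible',plane(s,q(312,362),.125))
print('mouth corners',plane(s,[q(*p) for p in((277,445),(347,448),(345,508),(270,504))],.068).round(1).tolist())
E
```

```text
tip [[526.71011588  -4.51066331]] top of visible [[528.01793498  -7.91234509]]
mouth corners [[549.8, -26.2], [523.5, -35.2], [510.2, 1.0], [537.5, 9.8]]
```

Tip and mouth agree within about 1 mm, so I descend.

>>> servo_tool(rows=[[[0, 0, 10], 0, -1], [[0, 0, 20], 0, -1], [[0, 0, 26], 0, -1], [[0, 0, 30], 0, -1], [[0, 0, 34], 0, -1], [[0, 0, 36], 0, -1], [[0, 0, 36], 0, -1]])

```text
t: 5.65
tcp_pos: [0.5307, -0.0162, 0.2709]
tool_rot: [0.988, 0.157, 0.0, 0.0]
force: [-0.1, 1.4, -1.8]
finger_gap: 0.249
```

>>> servo_tool(rows=[[[0, 0, 2], 0, -1], [[0, 0, 4], 0, -1], [[0, 0, 6], 0, -1], [[0, 0, 8], 0, -1], [[0, 0, 9], 0, -1], [[0, 0, 10], 0, -1], [[0, 0, 10], 0, -1]])

```text
t: 6.35
tcp_pos: [0.5308, -0.0161, 0.2609]
tool_rot: [0.988, 0.157, 0.0, 0.0]
force: [1.0, 2.4, -0.2]
finger_gap: 0.251
```

>>> servo_tool(rows=[[[0, 0, 0.7], 0, -1], [[0, 0, 1.3], 0, -1], [[0, 0, 2], 0, -1], [[0, 0, 2], 0, -1]])

```text
t: 6.75
tcp_pos: [0.5308, -0.0161, 0.2589]
tool_rot: [0.988, 0.157, 0.0, 0.0]
force: [0.6, 3.0, 0.2]
finger_gap: 0.247
```

```bash
python3 go.py; python3 - <<'E'
from h import *
s=snap('side','s5.png')
b=cv2.resize(s['image'][130:230,200:300],(600,600),interpolation=2)
cv2.imwrite('pics/c5.png',b)
E
```

```text
t 6.75 tcp [530.8 -16.1 258.9] yaw 18.02 F [0.6 3.  0.2] gap 0.247 tilt [ 0.001  -0.0006]
```

View pics/c5.png

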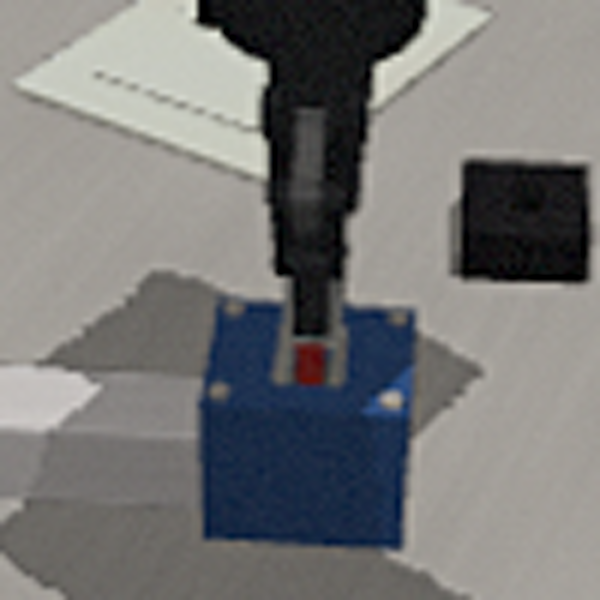

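The wedge is in the mouth at (312,363) in the crop, about 21 mm deep, with low force. I'll relieve the small y side load, then release.

>>> servo_tool(rows=[[[0, -0.5, 0.5], 0, -1], [[0, -1, 0.5], 0, -1], [[0, -1, 0.5], 0, -1]])

```text
t: 7.1
tcp_pos: [0.5308, -0.0157, 0.2583]
tool_rot: [0.988, 0.157, 0.001, 0.001]
force: [0.1, -1.2, 0.4]
finger_gap: 0.251
```

>>> servo_tool(rows=[[[0, 0, 0], 0, -0.4], [[0, 0, 0], 0, -0.2], [[0, 0, 0], 0, 0.2], [[0, 0, 0], 0, 0.6], [[0, 0, 0], 0, 1], [[0, 0, 0], 0, 1]])

```text
t: 7.7
tcp_pos: [0.5308, -0.0156, 0.2583]
tool_rot: [0.988, 0.157, 0.001, 0.001]
force: [-0.1, -0.2, -0.2]
finger_gap: 0.997
```

>>> servo_tool(rows=[[[0, 0, -15], 0, 1], [[0, 0, -45], 0, 1], [[0, 0, -75], 0, 1], [[0, 0, -85], 0, 1], [[0, 0, -85], 0, 1]])

```text
t: 8.2
tcp_pos: [0.531, -0.0155, 0.3448]
tool_rot: [0.988, 0.157, 0.003, 0.002]
force: [-0.1, 0.7, -0.5]
finger_gap: 1.003
```

```bash
python3 go.py 498.5 211 345 18; python3 - <<'E'
from h import *
s=snap('side','s6.png');P=cloud(s);x=cv2.cvtColor(s['image'],cv2.COLOR_BGR2HSV).astype(int)
m=((x[...,0]<8)|(x[...,0]>172))&(x[...,1]>130)&(P[...,2]<.2)
m[:130]=0;m[230:]=0;m[:,:200]=0;m[:,300:]=0
v,u=np.nonzero(m);p=P[m];print(u.min(),u.max(),v.min(),v.max(),len(p),p[:,2].max(),[p[v==k].mean(0).round(4).tolist() for k in (v.min(),v.min()+1,v.min()+2,v.min()+3,v.max()-2)])
b=cv2.resize(s['image'][130:230,200:300],(600,600),interpolation=2)
cv2.imwrite('pics/c6.png',b)
E
```

```text
t 8.2 tcp [531.  -15.5 344.8] yaw 18.06 F [-0.1  0.7 -0.5] gap 1.003 tilt [ 0.0056 -0.0027]
shift [  39.4 -225.4   -1. ] turn 0.1
249 291 167 193 143 0.12599599667900735 [[0.5333, -0.0203, 0.1238], [0.5311, -0.0151, 0.1248], [0.5284, -0.0352, 0.1104], [0.5284, -0.0084, 0.1244], [0.5286, -0.0074, 0.066]]
```

View pics/c6.png

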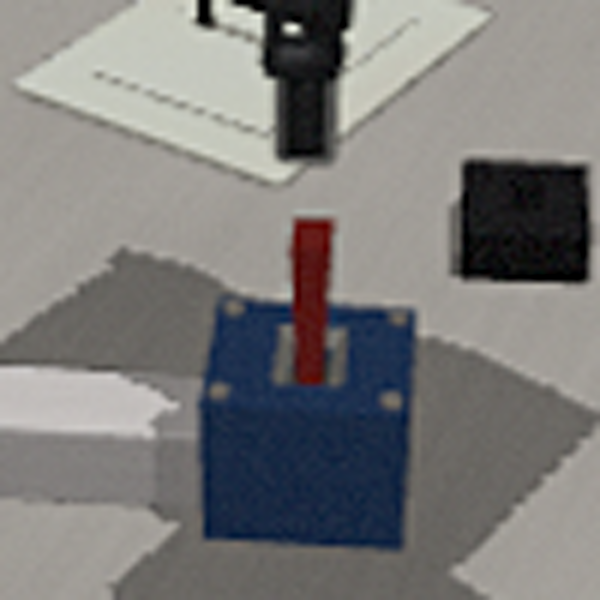

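The wedge stands free with its top at z≈124 mm, centred on the mouth at (313,350) in the crop. Next, the drift.

>>> servo_tool(rows=[[[4, -25, 0], 0, 1], [[12, -68, 0], 0, 1], [[19, -110, 0], 0, 1], [[27, -152, 0], 0, 1], [[34, -192, 0], 0, 1], [[38, -215, 0], 0, 1], [[39, -225, 0], 0, 1], [[39, -225, 0], 0, 1]])

```text
t: 9.05
tcp_pos: [0.4971, 0.2113, 0.3415]
tool_rot: [0.987, 0.158, -0.0, 0.001]
force: [-0.3, -0.6, 0.5]
finger_gap: 0.999
```

```bash
python3 go.py 498.3 210.3 241 18; python3 - <<'E'
from h import *
t=snap('top');s=snap('side')
b=cv2.resize(s['image'][190:300,160:290],(650,550),interpolation=2)
cv2.imwrite('pics/c7.png',b)
E
```

```text
t 9.05 tcp [497.1 211.3 341.5] yaw 18.18 F [-0.3 -0.6  0.5] gap 0.999 tilt [-0.0002 -0.0027]
shift [  1.    1.1 100.5] turn 0.2
```

View pics/c7.png

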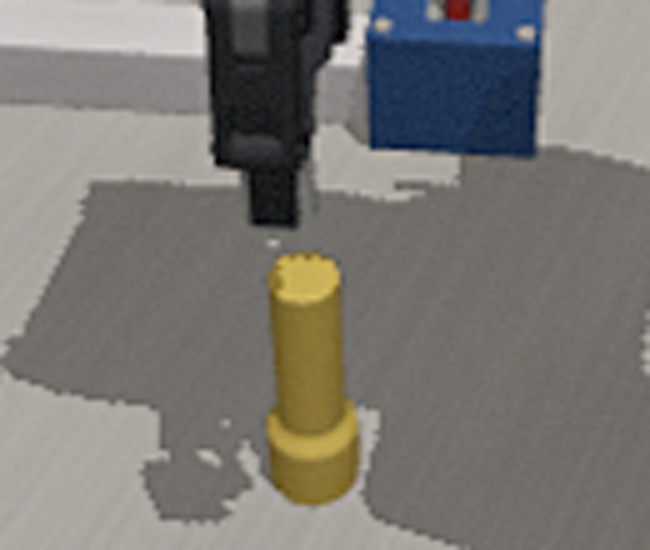

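The near fingertip is at (272,225) and the drift top at (305,277) in the crop. I'll check consistency by projection.

```bash
python3 - <<'E'
from h import *
s=snap('side');q=lambda x,y:(160+(x+.5)/5-.5,190+(y+.5)/5-.5)
print('drift top',plane(s,q(305,278),.11),'foot bottom ctr approx',plane(s,q(313,478),.0))
f=192/np.tan(np.radians(s['vertical_fov'])/2);M=np.linalg.inv(s['cam_to_world'])
def pr(x,y,z):
    c=M@[x,y,z,1];return ((c[0]/c[2]*f+s['cx'])-160)*5,((c[1]/c[2]*f+s['cy'])-190)*5
a=np.radians(18.2)
for r in(42,57):print('near tip',pr(.4971-r/1e3*np.sin(a),.2113+r/1e3*np.cos(a),.1815),'near drift top pred',pr(.4983,.2103,.11))
E
```

```text
drift top [[497.58598727 212.45374801]] foot bottom ctr approx [[498.15552987 215.02259662]]
near tip (np.float64(277.6515972280873), np.float64(211.92714976215754)) near drift top pred (np.float64(303.8568558489213), np.float64(271.35592596686183))
near tip (np.float64(270.38063507387403), np.float64(246.30946762637166)) near drift top pred (np.float64(303.8568558489213), np.float64(271.35592596686183))
```

Consistent. Descending to grip the drift.

>>> servo_tool(rows=[[[1, 1, 20], 0, 1], [[1, 1, 50], 0, 1], [[1, 1, 80], 0, 1], [[1, 1, 95], 0, 1], [[1, 1, 99], 0, 1], [[1, 1, 99], 0, 1]])

```text
t: 9.8
tcp_pos: [0.4998, 0.2075, 0.2429]
tool_rot: [0.988, 0.155, -0.0, 0.002]
force: [-0.3, -0.0, 0.2]
finger_gap: 1.002
```

>>> servo_tool(rows=[[[0, 0, 0], 0, 0.2], [[0, 0, 0], 0, -0.1], [[0, 0, 0], 0, -0.3], [[0, 0, 0], 0, -0.5], [[0, 0, 0], 0, -0.8], [[0, 0, 0], 0, -1], [[0, 0, 0], 0, -1], [[0, 0, 0], 0, -1]], force=80)

```text
t: 10.6
tcp_pos: [0.5, 0.2075, 0.2437]
tool_rot: [0.988, 0.156, 0.001, 0.002]
force: [-0.5, -0.8, 4.7]
finger_gap: 0.284
```

```bash
python3 go.py
```

```text
t 10.6 tcp [500.  207.5 243.7] yaw 17.92 F [-0.5 -0.8  4.7] gap 0.284 tilt [ 0.0019 -0.0031]
```

>>> servo_tool(rows=[[[0, 0, -12], 0, -1], [[0, 0, -35], 0, -1], [[0, 0, -65], 0, -1], [[0, 0, -95], 0, -1], [[0, 0, -120], 0, -1], [[0, 0, -136], 0, -1], [[0, 0, -140], 0, -1], [[0, 0, -140], 0, -1]])

```text
t: 11.4
tcp_pos: [0.4995, 0.208, 0.3842]
tool_rot: [0.988, 0.156, 0.001, 0.002]
force: [0.6, -0.4, -1.4]
finger_gap: 0.283
```

```bash
python3 go.py 531 -15.5 384 18
```

```text
t 11.4 tcp [499.5 208.  384.2] yaw 17.92 F [ 0.6 -0.4 -1.4] gap 0.283 tilt [ 0.0027 -0.0028]
shift [-38.8 222.4   0.9] turn -0.1
```

>>> servo_tool(rows=[[[-4, 25, 0], 0, -1], [[-12, 66, 0], 0, -1], [[-19, 108, 0], 0, -1], [[-26, 150, 0], 0, -1], [[-33, 190, 0], 0, -1], [[-37, 212, 0], 0, -1], [[-39, 222, 0], 0, -1], [[-39, 222, 0], 0, -1]])

```text
t: 12.2
tcp_pos: [0.5306, -0.0161, 0.3838]
tool_rot: [0.988, 0.155, 0.0, 0.001]
force: [0.3, 0.2, -1.5]
finger_gap: 0.288
```

```bash
python3 go.py 531 -15.5 370 18; python3 - <<'E'
from h import *
t=snap('top');s=snap('side')
b=cv2.resize(s['image'][100:220,190:310],(600,600),interpolation=2)
cv2.imwrite('pics/c8.png',b)
E
```

```text
t 12.2 tcp [530.6 -16.1 383.8] yaw 17.79 F [ 0.3  0.2 -1.5] gap 0.288 tilt [ 0.0005 -0.0021]
shift [ 0.6 -0.5 13.8] turn -0.2
```

View pics/c8.png

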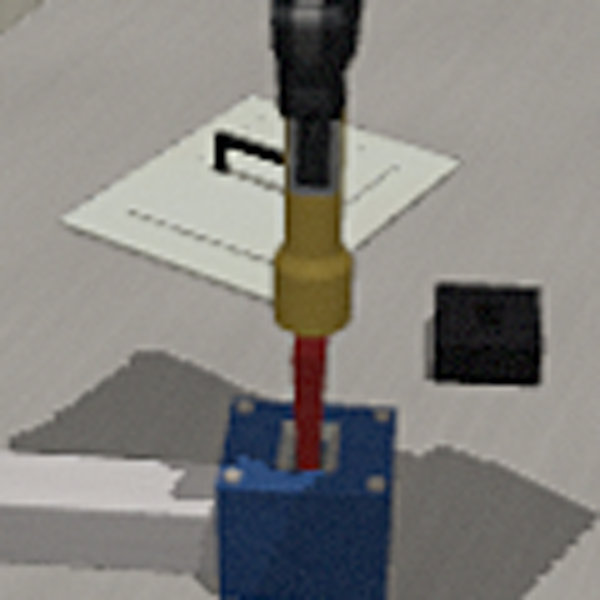

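The drift hangs upright right above the wedge: foot at (313,300), wedge at (311,340) in the crop. I'll approach to contact.

>>> servo_tool(rows=[[[0.5, -0.5, 5], 0, -1], [[0.5, -0.5, 9], 0, -1], [[0.5, -0.5, 11], 0, -1], [[0.5, -0.5, 12.5], 0, -1], [[0.5, -0.5, 14], 0, -1], [[0.5, -0.5, 15], 0, -1], [[0.5, -0.5, 16], 0, -1], [[0.5, -0.5, 16], 0, -1]])

```text
t: 13.1
tcp_pos: [0.5305, -0.0138, 0.3681]
tool_rot: [0.988, 0.156, 0.0, 0.001]
force: [-0.2, -0.2, -2.3]
finger_gap: 0.277
```

>>> servo_tool(rows=[[[0, 0, 0.5], 0, -1], [[0, 0, 1], 0, -1], [[0, 0, 1.5], 0, -1], [[0, 0, 2], 0, -1], [[0, 0, 2], 0, -1]])

```text
t: 13.6
tcp_pos: [0.5306, -0.0139, 0.3661]
tool_rot: [0.988, 0.156, 0.0, 0.001]
force: [0.2, -1.2, -1.0]
finger_gap: 0.284
```

>>> servo_tool(rows=[[[0, 1.5, 0.5], 0, -1], [[0, 1.5, 1], 0, -1], [[0, 1.5, 1.5], 0, -1], [[0, 1.5, 2], 0, -1], [[0, 1.5, 2], 0, -1]])

```text
t: 14.1
tcp_pos: [0.5309, -0.0152, 0.3639]
tool_rot: [0.988, 0.156, 0.0, 0.001]
force: [0.4, -0.1, -1.8]
finger_gap: 0.282
```

>>> servo_tool(rows=[[[0, 0, 0.5], 0, -1], [[0, 0, 1], 0, -1], [[0, 0, 1.5], 0, -1], [[0, 0, 2], 0, -1], [[0, 0, 2], 0, -1]])

```text
t: 14.6
tcp_pos: [0.531, -0.0152, 0.3619]
tool_rot: [0.988, 0.156, 0.0, 0.001]
force: [-0.4, -0.1, -0.7]
finger_gap: 0.283
```

>>> servo_tool(rows=[[[0, 0, 0.5], 0, -1], [[0, 0, 1], 0, -1], [[0, 0, 1.5], 0, -1], [[0, 0, 2], 0, -1], [[0, 0, 2], 0, -1]])

```text
t: 15.1
tcp_pos: [0.5312, -0.0152, 0.3607]
tool_rot: [0.988, 0.156, 0.001, 0.001]
force: [-0.6, 0.7, 5.4]
finger_gap: 0.289
```

```bash
python3 go.py; python3 - <<'E'
from h import *
s=snap('side')
b=cv2.resize(s['image'][120:220,210:300],(540,600),interpolation=2)
cv2.imwrite('pics/c9.png',b)
E
```

```text
t 15.1 tcp [531.2 -15.2 360.7] yaw 17.91 F [-0.6  0.7  5.4] gap 0.289 tilt [ 0.0017 -0.0014]
```

View pics/c9.png

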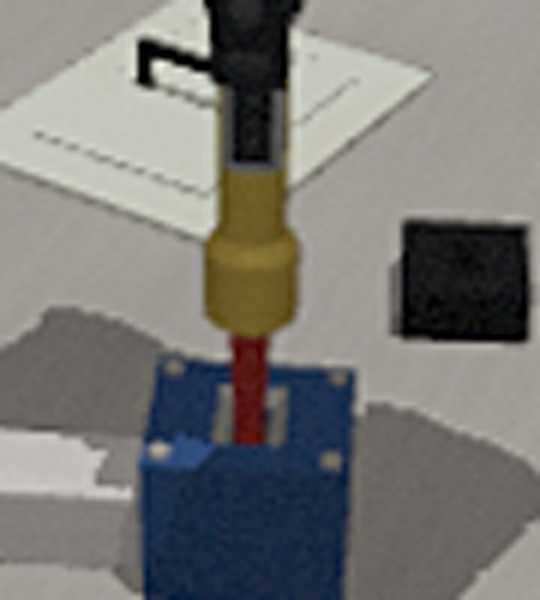

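>>> servo_tool(rows=[[[0, 0, 0.5], 0, -1], [[0, 0, 1], 0, -1], [[0, 0, 1.5], 0, -1], [[0, 0, 1.5], 0, -1], [[0, 0, 1.5], 0, -1]])

```text
t: 15.65
tcp_pos: [0.5316, -0.015, 0.3606]
tool_rot: [0.988, 0.156, 0.002, 0.001]
force: [-0.4, 1.7, 9.4]
finger_gap: 0.282
```

>>> servo_tool(rows=[[[0, 0, 0.5], 0, -1], [[0, 0, 1], 0, -1], [[0, 0, 1.5], 0, -1], [[0, 0, 1.5], 0, -1], [[0, 0, 1.5], 0, -1]])

```text
t: 16.15
tcp_pos: [0.5321, -0.0149, 0.3606]
tool_rot: [0.988, 0.155, 0.003, 0.001]
force: [-1.5, 2.0, 10.8]
finger_gap: 0.287
```

>>> servo_tool(rows=[[[-0.5, 0, 0.5], 0, -1], [[-1, 0, 1], 0, -1], [[-1, 0, 1.5], 0, -1], [[-1, 0, 2], 0, -1], [[-1, 0, 2], 0, -1]])

```text
t: 16.65
tcp_pos: [0.5317, -0.015, 0.3605]
tool_rot: [0.988, 0.155, 0.005, 0.001]
force: [-2.0, 2.3, 13.8]
finger_gap: 0.284
```

```bash
python3 go.py; python3 - <<'E'
from h import *
s=snap('side');q=lambda x,y:(210+(x+.5)/6-.5,120+(y+.5)/6-.5)
f=192/np.tan(np.radians(s['vertical_fov'])/2);M=np.linalg.inv(s['cam_to_world'])
def pr(x,y,z):
    c=M@[x,y,z,1];return np.round([((c[0]/c[2]*f+s['cx'])+.5-210)*6,((c[1]/c[2]*f+s['cy'])+.5-120)*6],1)
for z in (.114,.117,.12,.124): print(z,'near rim',pr(.531-.0056,-.015+.0171,z))
P=cloud(s)
for v in range(155,200):
  p=P[v,246:256]; 
  if v%2: print(v,p[5].round(4),s['image'][v,251])
E
```

```text
t 16.65 tcp [531.7 -15.  360.5] yaw 17.87 F [-2.   2.3 13.8] gap 0.284 tilt [ 0.0101 -0.0006]
0.114 near rim [248.6 342.7]
0.117 near rim [248.6 336.1]
0.12 near rim [248.7 329.4]
0.124 near rim [248.8 320.5]
155 [ 0.5277 -0.0026  0.167 ] [ 45  97 114]
157 [ 0.5274 -0.0021  0.1623] [ 39  93 109]
159 [ 0.5275 -0.0024  0.1571] [ 42  92 109]
161 [0.5262 0.0008 0.1541] [ 50 108 127]
163 [0.5258 0.0017 0.1496] [ 56 119 140]
165 [0.5256 0.0018 0.1446] [ 37  91 111]
167 [0.5252 0.0027 0.1401] [ 37  91 112]
169 [0.5253 0.0025 0.1347] [ 41  92 110]
171 [0.5249 0.0033 0.13  ] [ 41  93 112]
173 [0.5246 0.0039 0.1251] [ 39  94 110]
175 [0.5254 0.0018 0.1182] [ 39  94 110]
177 [ 0.5288 -0.0068  0.1062] [17 17 85]
179 [ 0.529  -0.0075  0.1002] [26 27 89]
181 [ 0.528  -0.0051  0.0964] [22 28 87]
183 [ 0.5286 -0.0069  0.0894] [27 25 89]
185 [ 0.528  -0.0054  0.0849] [16 23 85]
187 [ 0.5271 -0.0033  0.0809] [20 20 83]
189 [ 0.5283 -0.0063  0.0727] [19 19 86]
191 [ 0.5277 -0.0051  0.0679] [24 27 86]
193 [ 0.5272 -0.0039  0.063 ] [16 19 96]
195 [0.522  0.0089 0.068 ] [80 47 21]
197 [0.5195 0.0151 0.0675] [79 47 26]
199 [0.5173 0.0204 0.0663] [72 45 30]
```

Rigid at about 15 N (13.8 plus the 1.5 N tare). I'll make one slightly firmer push, then unload and tap again to confirm it is home and not stuck.

>>> servo_tool(rows=[[[0, 0, 0.7], 0, -1], [[0, 0, 1.4], 0, -1], [[0, 0, 2.0], 0, -1], [[0, 0, 2.6], 0, -1], [[0, 0, 2.6], 0, -1], [[0, 0, 2.6], 0, -1]])

```text
t: 17.3
tcp_pos: [0.5325, -0.0146, 0.3605]
tool_rot: [0.988, 0.155, 0.007, 0.001]
force: [-2.8, 2.4, 17.2]
finger_gap: 0.286
```

>>> servo_tool(rows=[[[0, 0, -3], 0, -1], [[0, 0, -5], 0, -1], [[0, 0, -5], 0, -1]])

```text
t: 17.6
tcp_pos: [0.5323, -0.0148, 0.365]
tool_rot: [0.988, 0.155, 0.007, 0.001]
force: [0.6, 0.1, -1.8]
finger_gap: 0.285
```

```bash
python3 go.py 531 -15.2 361 17.9
```

```text
t 17.6 tcp [532.3 -14.8 365. ] yaw 17.84 F [ 0.6  0.1 -1.8] gap 0.285 tilt [ 0.0135 -0.0004]
shift [-1.4 -0.   4. ] turn -0.1
```

>>> servo_tool(rows=[[[-1.4, 0, 1.5], 0, -1], [[-1.4, 0, 3], 0, -1], [[-1.4, 0, 4.5], 0, -1], [[-1.4, 0, 5.5], 0, -1], [[-1.4, 0, 6.2], 0, -1], [[-1.4, 0, 6.2], 0, -1]])

```text
t: 18.2
tcp_pos: [0.5318, -0.0152, 0.3605]
tool_rot: [0.988, 0.155, 0.008, 0.002]
force: [-0.4, 1.6, 9.4]
finger_gap: 0.287
```

>>> servo_tool(rows=[[[0, 0, 0.8], 0, -1], [[0, 0, 1.6], 0, -1], [[0, 0, 2.0], 0, -1], [[0, 0, 2.0], 0, -1]])

```text
t: 18.6
tcp_pos: [0.5326, -0.0151, 0.3605]
tool_rot: [0.988, 0.155, 0.01, 0.002]
force: [-1.6, 2.4, 12.4]
finger_gap: 0.283
```

>>> servo_tool(rows=[[[0, 0, -5], 0, -1], [[0, 0, -15], 0, -1], [[0, 0, -25], 0, -1], [[0, 0, -25], 0, -1]])

```text
t: 19.0
tcp_pos: [0.5325, -0.0152, 0.3869]
tool_rot: [0.988, 0.155, 0.012, 0.002]
force: [0.2, -0.1, -2.2]
finger_gap: 0.283
```

```bash
python3 go.py 500 208 390 17.9; python3 - <<'E'
from h import *
s=snap('side');P=cloud(s)
b=cv2.resize(s['image'][110:210,200:300],(600,600),interpolation=2)
cv2.imwrite('pics/c10.png',b)
for v in range(166,178): print(v,P[v,251].round(4),s['image'][v,251])
E
```

```text
t 19.0 tcp [532.5 -15.2 386.9] yaw 17.81 F [ 0.2 -0.1 -2.2] gap 0.283 tilt [ 0.0239 -0.0012]
shift [  37.4 -222.5   -4.1] turn -0.1
166 [ 0.6047 -0.1955  0.0007] [153 156 159]
167 [ 0.604  -0.1936 -0.0014] [159 164 163]
168 [ 6.011e-01 -1.866e-01  2.000e-04] [113 118 139]
169 [ 0.5347 -0.021   0.1175] [ 42  44 105]
170 [ 0.5333 -0.0176  0.1173] [16 18 99]
171 [ 0.5317 -0.0137  0.1174] [24 28 99]
172 [ 0.5302 -0.0101  0.1174] [ 27  30 101]
173 [ 0.5287 -0.0064  0.1174] [21 24 99]
174 [ 0.5276 -0.0036  0.1168] [28 28 89]
175 [ 0.5283 -0.0054  0.1128] [21 23 82]
176 [ 0.5278 -0.0043  0.1108] [20 26 85]
177 [ 0.5278 -0.0043  0.1081] [16 22 83]
```

View pics/c10.png

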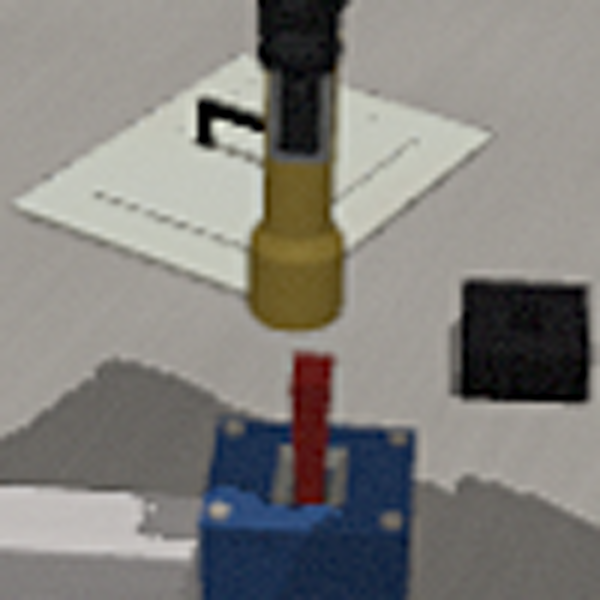

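The wedge top is now at z≈117.3 mm (depth about 28.7), matching the pressed TCP height of 360.5 − 243.2; it did not move between 8 N and 18.7 N. I'll put the drift back on its original spot.

>>> servo_tool(rows=[[[4, -25, -4], 0, -1], [[11, -66, -4], 0, -1], [[18, -108, -4], 0, -1], [[25, -150, -4], 0, -1], [[32, -190, -4], 0, -1], [[36, -212, -4], 0, -1], [[37, -222, -4], 0, -1], [[37, -222, -4], 0, -1]])

```text
t: 19.85
tcp_pos: [0.4991, 0.2083, 0.3889]
tool_rot: [0.988, 0.156, 0.011, 0.002]
force: [-0.2, -0.1, -2.1]
finger_gap: 0.287
```

```bash
python3 go.py 500 208 255 17.9
```

```text
t 19.85 tcp [499.1 208.3 388.9] yaw 17.93 F [-0.2 -0.1 -2.1] gap 0.287 tilt [ 0.0218 -0.0013]
shift [ -1.9  -0.5 133.9] turn 0.0
```

>>> servo_tool(rows=[[[-0.5, 0, 20], 0, -1], [[-1, 0, 50], 0, -1], [[-1.5, -0.5, 82], 0, -1], [[-1.5, -0.5, 110], 0, -1], [[-2, -0.5, 126], 0, -1], [[-2, -0.5, 133], 0, -1], [[-2, -0.5, 134], 0, -1], [[-2, -0.5, 134], 0, -1]])

```text
t: 20.65
tcp_pos: [0.5006, 0.2074, 0.2553]
tool_rot: [0.988, 0.155, 0.011, 0.002]
force: [-0.2, 0.5, -1.7]
finger_gap: 0.289
```

>>> servo_tool(rows=[[[0, 0, 3], 0, -1], [[0, 0, 6], 0, -1], [[0, 0, 8], 0, -1], [[0, 0, 9.5], 0, -1], [[0, 0, 10.5], 0, -1], [[0, 0, 10.5], 0, -1]])

```text
t: 21.25
tcp_pos: [0.5007, 0.2074, 0.2447]
tool_rot: [0.988, 0.155, 0.011, 0.002]
force: [-0.5, -0.4, -1.0]
finger_gap: 0.282
```

```bash
python3 go.py 500 208 243.5 17.9
```

```text
t 21.25 tcp [500.7 207.4 244.7] yaw 17.89 F [-0.5 -0.4 -1. ] gap 0.282 tilt [ 0.0226 -0.0013]
shift [-0.5 -0.8  1.2] turn -0.0
```

>>> servo_tool(rows=[[[0, 0, 0.5], 0, -1], [[0, 0, 1], 0, -1], [[0, 0, 1.3], 0, -1], [[0, 0, 1.3], 0, -1]])

```text
t: 21.65
tcp_pos: [0.5008, 0.2075, 0.2438]
tool_rot: [0.988, 0.155, 0.011, 0.002]
force: [-0.6, 1.0, 2.1]
finger_gap: 0.286
```

>>> servo_tool(rows=[[[0, 0, 0], 0, -0.35], [[0, 0, 0], 0, -0.2], [[0, 0, 0], 0, 0], [[0, 0, 0], 0, 0.4], [[0, 0, 0], 0, 0.8], [[0, 0, 0], 0, 1], [[0, 0, 0], 0, 1]])

```text
t: 22.35
tcp_pos: [0.5008, 0.2075, 0.2438]
tool_rot: [0.988, 0.155, 0.011, 0.002]
force: [0.1, 0.0, -0.0]
finger_gap: 1.002
```

>>> servo_tool(rows=[[[0, 0, -10], 0, 1], [[0, 0, -35], 0, 1], [[0, 0, -70], 0, 1], [[0, 0, -105], 0, 1], [[0, 0, -130], 0, 1], [[0, 0, -140], 0, 1], [[0, 0, -140], 0, 1], [[0, 0, -140], 0, 1]])

```text
t: 23.15
tcp_pos: [0.4971, 0.2076, 0.3829]
tool_rot: [0.988, 0.155, 0.01, 0.002]
force: [-0.6, -0.6, 0.1]
finger_gap: 0.998
```

```bash
python3 go.py; python3 - <<'E'
from h import *
t=snap('top');s=snap('side','s11.png');P=cloud(s)
print('wedge top rows',[P[v,251].round(4).tolist() for v in range(169,174)])
for n,a in(('top',t),('side',s)):
  old=np.load(n+'1.npz')['im']; d=cv2.absdiff(old,a['image']).max(2)
  for nm,b in(('carton',(100,115,182,188) if n=='top' else (55,228,160,335)),('lid',(338,112,425,187) if n=='top' else (203,120,275,160)),('foot',(237,254,258,274) if n=='top' else (297,226,321,250)),('drift',(168,208,192,226) if n=='top' else (212,238,234,292))):
    u0,v0,u1,v1=b; print(n,nm,np.median(d[v0:v1,u0:u1]),(d[v0:v1,u0:u1]>40).mean().round(3))
cv2.imwrite('pics/c11.png',cv2.resize(s['image'],(768,576)))
E
```

```text
t 23.15 tcp [497.1 207.6 382.9] yaw 17.89 F [-0.6 -0.6  0.1] gap 0.998 tilt [ 0.0214 -0.0015]
wedge top rows [[0.5348, -0.0214, 0.1173], [0.5338, -0.0188, 0.1164], [0.5328, -0.0165, 0.1154], [0.5288, -0.0065, 0.1201], [0.5287, -0.0062, 0.1176]]
top carton 14.0 0.092
top lid 16.0 0.0
top foot 11.0 0.0
top drift 28.0 0.361
side carton 7.0 0.0
side lid 10.0 0.444
side foot 9.0 0.189
side drift 29.0 0.432
```

No pictures left, so I'll check the drift's uprightness and the bystanders by depth.

```bash
python3 - <<'E'
from h import *
S={n:snap(n) for n in('top','side')}
for n,s in S.items():
    P=cloud(s);O=np.load(n+'1.npz')['P'];d=np.linalg.norm(P-O,axis=2)
    B=dict(carton=(100,115,182,188),lid=(338,112,425,187),foot=(237,254,258,274)) if n=='top' else dict(carton=(55,228,160,335),lid=(203,120,275,160),foot=(297,226,321,250))
    for k,(u0,v0,u1,v1) in B.items():
        q=d[v0:v1,u0:u1];print(n,k,'median mm',round(1000*np.nanmedian(q),2),'frac>15mm',np.nanmean(q>.015).round(3))
P=cloud(S['side']);h=cv2.cvtColor(S['side']['image'],cv2.COLOR_BGR2HSV).astype(int)
m=(h[...,0]>20)&(h[...,0]<36)&(h[...,1]>120)&(P[...,0]>.44)&(P[...,0]<.56)&(P[...,1]>.15)&(P[...,1]<.27)
for a,b in((0,.01),(.01,.03),(.04,.06),(.06,.08),(.08,.1),(.106,.12)):
    p=P[m&(P[...,2]>a)&(P[...,2]<b)];print(a,b,len(p),p.mean(0).round(4) if len(p) else '')
E
```

```text
top carton median mm 2.29 frac>15mm 0.132
top lid median mm 2.05 frac>15mm 0.0
top foot median mm 1.98 frac>15mm 0.0
side carton median mm 1.13 frac>15mm 0.0
side lid median mm 5.49 frac>15mm 0.457
side foot median mm 1.44 frac>15mm 0.0
0 0.01 45 [0.5009 0.2217 0.0058]
0.01 0.03 121 [0.4987 0.2217 0.0208]
0.04 0.06 92 [0.5003 0.2183 0.0502]
0.06 0.08 94 [0.5012 0.2186 0.0701]
0.08 0.1 104 [0.5008 0.2184 0.0903]
0.106 0.12 125 [0.5044 0.2117 0.1097]
```

```bash
python3 -c "
from station import sign_off; print(sign_off())"
```

```text
the job is handed in; nothing more can be done
None
```

The wedge is seated in the coupling, the drift stands upright back on its starting spot, and the job was handed in at about 23 s of the 64 s allowed.

- **Starting the wedge:** I gripped it by its parallel faces and started it about 21 mm deep with low force. After I let go it stood by itself.
- **Driving it home:** I pressed slowly with the drift until it stopped dead, with the top at z ≈ 117 mm and about 29 mm in. The drift did not move between about 8 N and 18.7 N (the highest steady push I read). A second light tap and a press to about 14 N ended at the same height.
- **The drift:** it stands about 220 mm from the coupling. The depth check shows it upright, and the gripper is open and clear of everything.
- **Bystanders:** the carton, lid and levelling foot each showed no movement beyond camera noise in at least one view.

**What the checks could not show cleanly:**
- The tool had tilted about 1.4° by the end of the tapping. The drift still levelled itself when I set it down.
- The side view of the lid (46% of pixels) and the top view of the carton (13%) differed from the first pictures. I took that to be the arm in the way, because the other camera shows each unmoved.
- The picture limit was reached, so the final check used depth data only. That check did not re-measure the wedge; the last clear depth reading of its top was just before I put the drift down.

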